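# Load the weight pan and set its stop screw

### The job

Make up the load on the test fixture's pan to exactly three of the small steel weights: count what already stands on it, stand the missing ones upright on the pan, and leave the spare standing on the bench. Then turn the winged stop screw beside the pan clockwise until it seats, back it off a quarter turn, and finish still holding it there, gripper closed on its wings. Leave everything else on the bench where it is.

Things in the scene. Friction and masses are not known exactly. Their poses are not given: they have to be found in the camera images.
- w1_mid (a point): small steel weight, 0.16 to 0.28 kg: upright cylinder of diameter 32 and height 36 with a narrower knob (diameter 20) on a neck above it, 50 high over all; this point is on its axis, half-way up (25 above its foot), z up its axis; stands on the pan at the start
- w2_mid (a point): small steel weight, 0.16 to 0.28 kg: upright cylinder of diameter 32 and height 36 with a narrower knob (diameter 20) on a neck above it, 50 high over all; this point is on its axis, half-way up (25 above its foot), z up its axis; stands on the bench at the start
- w3_mid (a point): small steel weight, 0.16 to 0.28 kg: upright cylinder of diameter 32 and height 36 with a narrower knob (diameter 20) on a neck above it, 50 high over all; this point is on its axis, half-way up (25 above its foot), z up its axis; stands on the bench at the start
- w4_mid (a point): small steel weight, 0.16 to 0.28 kg: upright cylinder of diameter 32 and height 36 with a narrower knob (diameter 20) on a neck above it, 50 high over all; this point is on its axis, half-way up (25 above its foot), z up its axis; stands on the bench at the start
- w1: the same weight as w1_mid; origin at the centre of its foot
- w2: the same weight as w2_mid; origin at the centre of its foot
- w3: the same weight as w3_mid; origin at the centre of its foot
- w4: the same weight as w4_mid; origin at the centre of its foot
- pan (a point): load pan of the low fixed test fixture: flat black rubber floor 109 (x) x 209 (y), rim 3 thick, 5 high. Point: centre of the floor's upper face, 20 above the bench; x across, y along towards the stop screw, z up. Three weights fit in a row along y, 55 apart, wherever the first stands. Aluminium base 130 (x) x 235 (y), with a foot 60 wide on to y = +210 under the screw's post
- wings: the steel thumbscrew's two-winged head (the stop screw), upright axis at x = 0, y = +170 of the pan frame on a grey post 45 high. Head as seen from above 56 long (its x axis) and 12 thick (its y axis), flat faces; pinch it from above across the 12. 32 high. Origin on the screw's axis at the underside of the head, 55.5 above the bench, x along the wings; it turns with the screw. A round collar of diameter 28 lies just under it
- wing_grip (a point): point on the screw's axis at the height to grip, 22 above the underside of the wings, 10 below their top, 77.5 above the bench; axes as body wings
- stop_screw (a joint): how far the screw is backed off from its seat, rad: 0 = seated (a firm stop), grows anticlockwise seen from above, up to 5.0. It starts 1.9 to 2.6 rad off its seat. Turns stiffly (about 0.06 N m), stays where it is left, and does not rise or sink noticeably as it turns. When it is seated the wings lie along the pan's y axis
- small_roll: bystander: small cream tape roll lying flat, outer diameter 58, 19 high; origin under its centre
- jar: bystander: small glass jar with white cap, diameter 44, 55 high; origin under its centre
- green_roll: bystander: dark green tape roll lying flat, outer diameter 104, 25 high; origin under its centre
- brown_roll: bystander: brown tape roll lying flat, outer diameter 96, 36 high; origin under its centre
- timer: bystander: white bench timer, 60 x 70 x 18; origin under its centre
- panel: bystander: flat steel test panel, 50 x 125 x 5; origin under its centre

How it is judged:
On the way, in this order (a step that is already met when the one before it is completed fails the run):
1. exactly three weights stand released on the pan, the fourth on the bench (angle between each of w1_mid, w2_mid, w3_mid, w4_mid's own z axis and vertical below 0.15 rad and contact force between each of w1, w2, w3, w4 and the fingers below 0.1 N and linear speed of each of w1, w2, w3, w4 below 0.03 m/s and ((height (world z) of w1_mid between 0.017 and 0.034 m and (x of w2_mid in the frame of pan between -0.05 and 0.05 m and y of w2_mid in the frame of pan between -0.1 and 0.1 m and z of w2_mid in the frame of pan between 0.019 and 0.032 m) and (x of w3_mid in the frame of pan between -0.05 and 0.05 m and y of w3_mid in the frame of pan between -0.1 and 0.1 m and z of w3_mid in the frame of pan between 0.019 and 0.032 m) and (x of w4_mid in the frame of pan between -0.05 and 0.05 m and y of w4_mid in the frame of pan between -0.1 and 0.1 m and z of w4_mid in the frame of pan between 0.019 and 0.032 m)) or ((x of w1_mid in the frame of pan between -0.05 and 0.05 m and y of w1_mid in the frame of pan between -0.1 and 0.1 m and z of w1_mid in the frame of pan between 0.019 and 0.032 m) and height (world z) of w2_mid between 0.017 and 0.034 m and (x of w3_mid in the frame of pan between -0.05 and 0.05 m and y of w3_mid in the frame of pan between -0.1 and 0.1 m and z of w3_mid in the frame of pan between 0.019 and 0.032 m) and (x of w4_mid in the frame of pan between -0.05 and 0.05 m and y of w4_mid in the frame of pan between -0.1 and 0.1 m and z of w4_mid in the frame of pan between 0.019 and 0.032 m)) or ((x of w1_mid in the frame of pan between -0.05 and 0.05 m and y of w1_mid in the frame of pan between -0.1 and 0.1 m and z of w1_mid in the frame of pan between 0.019 and 0.032 m) and (x of w2_mid in the frame of pan between -0.05 and 0.05 m and y of w2_mid in the frame of pan between -0.1 and 0.1 m and z of w2_mid in the frame of pan between 0.019 and 0.032 m) and height (world z) of w3_mid between 0.017 and 0.034 m and (x of w4_mid in the frame of pan between -0.05 and 0.05 m and y of w4_mid in the frame of pan between -0.1 and 0.1 m and z of w4_mid in the frame of pan between 0.019 and 0.032 m)) or ((x of w1_mid in the frame of pan between -0.05 and 0.05 m and y of w1_mid in the frame of pan between -0.1 and 0.1 m and z of w1_mid in the frame of pan between 0.019 and 0.032 m) and (x of w2_mid in the frame of pan between -0.05 and 0.05 m and y of w2_mid in the frame of pan between -0.1 and 0.1 m and z of w2_mid in the frame of pan between 0.019 and 0.032 m) and (x of w3_mid in the frame of pan between -0.05 and 0.05 m and y of w3_mid in the frame of pan between -0.1 and 0.1 m and z of w3_mid in the frame of pan between 0.019 and 0.032 m) and height (world z) of w4_mid between 0.017 and 0.034 m))), for 0.2 s.
2. the stop screw is turned clockwise until it seats (within 0.1 rad) (value of joint stop_screw below 0.1 rad), for 0.1 s.
3. the screw is backed off a quarter turn (1.31 to 1.83 rad) and held (value of joint stop_screw between 1.31 and 1.83 rad and velocity of joint stop_screw between -0.1 and 0.1 rad/s and contact force between the fingers and wings above 2 N), for 0.2 s.
At the end, for the whole second after the job is handed in: Three of the four weights stand upright (0.15 rad) inside the pan's rim, the fourth upright on the bench, none touched by the gripper; the stop screw, having been seated, is 1.57 rad (give or take 0.26) off its seat, still, and gripped by the fingers with more than 2 N (all of step 1 and all of step 3); the arm keeps its last pose, push and grip.
It fails at once if a bystander (small roll, jar, green roll, brown roll, timer, panel) is shifted by more than 30 mm (distance of any of small_roll, jar, green_roll, brown_roll, timer, panel from where it was at the start of the episode above 0.03 m).
It also fails if it takes over 72 s, if anything falls off the work surface, if the arm or the gripper's body presses on something with over 40 N, if the wrist force passes 120 N, or if a joint passes its speed limit or range.

### The arm

A 6-joint arm with a two-finger parallel gripper is mounted at the origin on the work surface. World frame = base frame: x ahead of the robot, y to its left, z up, the work surface at z = 0. Lengths are in m, angles in rad, forces in N, time in s.
With the tool pointing down it reaches from about 0.35 to 0.975 m from the base axis. Payload 4.9 kg.
Tool frame: the origin (TCP) lies on the centre line of the jaws, within the pads' length; the fingertips stand 19 mm ahead of it and the grasp point (between the pads) is the TCP; z points along the fingers, y is the line along which they close (so a half turn about z gives the same grasp; the last joint's range is limited). The gripper opens to 85 mm and grips with 20 to 120 N. Pads are 22 mm wide; open, the fingers measure 114 mm over their backs; the gripper's body (76 mm by 85 mm) begins 54 mm behind the grasp point. The pads swing forward as they close: fully open they stand 13 mm farther back than shut.
Start: joints at [-1.385, 0.053, 1.613, -0, 1.476, -0.119], TCP at [0.188, -0.596, 0.25] pointing down, gripper open.
Joint ranges: [-3.01, 3.01], [-1.01, 2.22], [0.06, 2.58], [-1.02, 4.17], [0.09, 2.62], [-3.14, 3.14]. Speed limits (rad/s): [2.57, 2.57, 3.14, 3.14, 3.14, 3.14].

### API

Orientations are given as a rotation vector (axis times angle).
In Python, from plant import r, viewer, job gives the robot as it stands. The module is installed in compiled form; this text tells all that it offers.
- The arm moves only by the tool send_rows, never from a script. Its argument "deltas" is a list of rows, each a list of 4 numbers: the shift along the world's x, y, z in m, then the turn about the world's z in degrees. A call has 1 to 5 rows; each row is the pose to reach, as a shift and turn from the pose commanded when the call began; what a row does not reach only later rows make up. A row lasts 1/12 s, in which the tool goes at most 41.7 mm and 7.16 degrees, less where a joint would pass 70% of its speed; a pose out of reach is approached as far as the arm can. A call with a gripper value outside its range is refused whole. "gripper" is the opening, from 0 (shut) to 1 (fully open), set as the call begins (left out, the last holds). The fingers move at their own pace and stop on an object; "newtons" is the grip in N (left out, the last holds). Time passes only in rows, so rows that repeat a pose let the fingers close. It gives the time, the measured TCP pose, the force, the opening and the grip force at its end, in the units of the state.
- r.state(): the state, without advancing time (a new reading comes with each control period).
- viewer.read_camera(name): name is "scene" or "side" or "wrist"; returns a dict with "frame" (480x640x3 uint8, blue, green, red), "K" (3x3 intrinsics, pixels), "xyz" and "rotation" of the camera in the world. Camera axes: x right, y up, looking along -z (the intrinsics and any distortion apply to the point x, -y, -z); pixel columns grow to the right and rows downward; lengths in m; the calibration is good to about 2 mm. The wrist camera is an equidistant fisheye: a pixel r from the principal point sees the ray r / f radians off the axis. A picture is of the moment at which its call begins. There is no depth.
- job.sign_off(): hands the job in; it is judged then, once.
The state is a dict: "time": time; "joint_pos": joint angles; "dq": joint speeds; "joint_torque": joint torques, N m; "ee_pos": TCP position; "orientation": TCP orientation; "wrist_force": force on the tool from outside, world axes, zero at the start; "ft_torque": the same for the moment, N m; "opening": finger opening in m; "finger_force": force on a finger pad.
Only numpy, scipy, OpenCV 4.12 (cv2) and the standard library are available. Lean on these libraries where they do the work, as an engineer would, in place of code of your own. Each camera call takes 0.05 s, during which the arm holds its last target. There are 200 camera calls.

## Working session

There is one attempt and no reset: what is moved stays moved. The work goes in short steps, Python scripts to look and compute and a tool call to move; the robot and the scene stay as the last step left them, time stands still between calls to the robot, and variables do not carry over. Pictures are saved under pics/ and viewed, at most 10 in all, crops included, and the job is handed in when it is done.

Besides the shell and the picture viewer there is one more tool, called after "Call:" as a command line: name --pt "numbers of a row" for each row, then --argument value for the rest. send_rows: Moves the arm, as the interface text tells. Its arguments: {"type":"object","properties":{"deltas":{"type":"array"},"gripper":{"type":"number"},"newtons":{"type":"number"}},"required":["deltas"]}

```bash
mkdir -p pics; cat > h.py <<'E'
import numpy as np, cv2
from plant import r, viewer, job
def cam(n):
    d=viewer.read_camera(n); return d
def ray(d,u,v,fish=False):
    K=np.array(d["K"]); x=(u-K[0,2])/K[0,0]; y=(v-K[1,2])/K[1,1]
    if fish:
        t=np.hypot(x,y); s=np.sin(t)/max(t,1e-9); c=np.array([x*s,-y*s,-np.cos(t)])
    else: c=np.array([x,-y,-1.])
    R=np.array(d["rotation"])
    if R.shape!=(3,3): R=cv2.Rodrigues(R)[0]
    return np.array(d["xyz"]),R@c
def onz(d,u,v,z,fish=False):
    o,k=ray(d,u,v,fish); return o+k*(z-o[2])/k[2]
def proj(d,p,fish=False):
    R=np.array(d["rotation"])
    if R.shape!=(3,3): R=cv2.Rodrigues(R)[0]
    c=R.T@(np.array(p)-np.array(d["xyz"])); x,y,z=c[0],-c[1],-c[2]; K=np.array(d["K"])
    if fish:
        q=np.hypot(x,y); t=np.arctan2(q,z); x,y=x/q*t,y/q*t
    else: x,y=x/z,y/z
    return K[0,0]*x+K[0,2],K[1,1]*y+K[1,2]
E
python3 - <<'E'
from h import *
for n in ["scene","side"]:
    d=cam(n); cv2.imwrite(f"pics/{n}0.png",d["frame"]); print(n,d["K"],d["xyz"],d["rotation"],{k for k in d})
print(r.state())
E
```

```text
scene [[520.44321544   0.         322.02313674]
 [  0.         520.44321544 250.84114111]
 [  0.           0.           1.        ]] [1.459122   0.36855484 1.00016094] [0.51657324 0.80601743 1.8709888 ] {'K', 'frame', 'xyz', 'rotation'}
side [[478.70581014   0.         317.74291603]
 [  0.         478.70581014 238.33583084]
 [  0.           0.           1.        ]] [ 0.55964339 -0.70484041  0.77871947] [ 0.78333273 -0.04250205 -0.06535818] {'K', 'frame', 'xyz', 'rotation'}
{'time': 0.1, 'joint_pos': array([-1.38500919e+00,  5.32911423e-02,  1.61413946e+00,  2.23594431e-05,
        1.47598858e+00, -1.18979347e-01]), 'dq': array([-0.00016441, -0.00074922, -0.00187427, -0.001061  , -0.00240468,
       -0.00082898]), 'joint_torque': array([ 9.57712982e-04, -3.94904673e+01, -3.71361279e+01, -6.49579351e-05,
        3.91241920e-03, -1.02944307e-05]), 'ee_pos': array([ 0.18746599, -0.59568001,  0.24919603]), 'orientation': array([-3.10338368e+00, -4.76594975e-01,  6.08441394e-05]), 'wrist_force': array([0.03587942, 0.21502383, 0.60381045]), 'ft_torque': array([-0.02762989, -0.00940746, -0.01211779]), 'finger_force': 0.0, 'opening': 0.08541168195601727}
```

View pics/scene0.png

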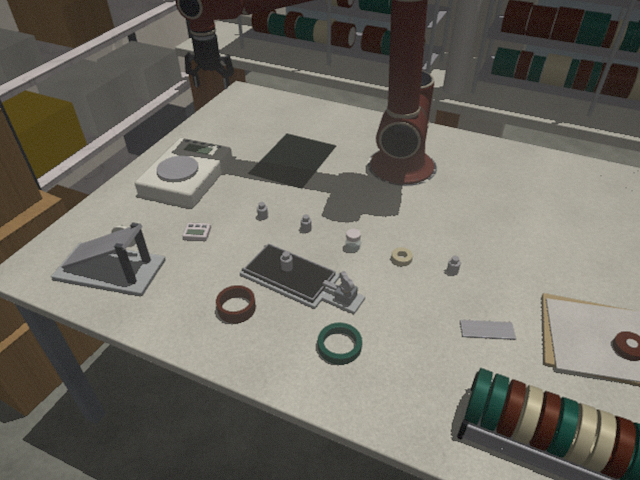

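View pics/side0.png

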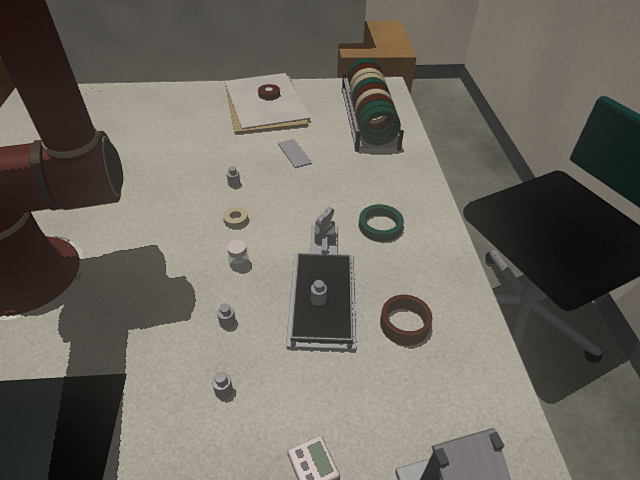

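The scene and side views agree. One weight is on the pan (side 318,290) and three are on the bench (side 222,385; 226,317; 233,177). The screw is at side (325,225), and the pan's long axis is roughly along world y.

```bash
python3 - <<'E'
from h import *
d=cam("side"); s=cam("scene")
def tri(a,b):
    (o1,k1),(o2,k2)=ray(d,*a),ray(s,*b); 
    k1/=np.linalg.norm(k1);k2/=np.linalg.norm(k2)
    t=np.linalg.lstsq(np.c_[k1,-k2],o2-o1,rcond=None)[0]
    p,q=o1+t[0]*k1,o2+t[1]*k2; return ((p+q)/2).round(4),np.linalg.norm(p-q).round(4)
for n,a,b in [("A",(222,378),(262,206)),("B",(225,310),(306,218)),("C",(233,172),(454,260)),("P",(318,286),(286,256)),("jar",(237,246),(353,235)),("screwtop",(325,215),(344,280))]:
    print(n,tri(a,b),onz(d,*a,.043).round(4))
for c,roi,nm in [(d,(280,245,85,110),"side"),(s,(235,235,110,70),"scene")]:
    x,y,w,h=roi; g=c["frame"][y:y+h,x:x+w].max(2); m=(g<60).astype(np.uint8)
    m=cv2.morphologyEx(m,cv2.MORPH_OPEN,np.ones((3,3)))
    cs=max(cv2.findContours(m,0,1)[0],key=cv2.contourArea); hull=cv2.convexHull(cs)
    ap=cv2.approxPolyN(hull,4,ensure_convex=True).reshape(-1,2)+[x,y]
    P=np.array([onz(c,*p,.022) for p in ap]); print(nm,cv2.contourArea(hull),ap.tolist(),P.round(3).tolist(),P.mean(0))
a=cv2.resize(d["frame"][195:355,280:370],None,fx=3.5,fy=3.5,interpolation=cv2.INTER_CUBIC)
b=cv2.resize(s["frame"][235:315,235:370],None,fx=3.5,fy=3.5,interpolation=cv2.INTER_CUBIC)
b=cv2.copyMakeBorder(b,0,a.shape[0]-b.shape[0],0,0,cv2.BORDER_CONSTANT)
cv2.imwrite("pics/m1.png",np.hstack([a,b]))
E
```

```text
A (array([ 0.4391, -0.2931,  0.043 ]), np.float64(0.0015)) [ 0.4397 -0.2937  0.043 ]
B (array([ 0.4351, -0.1516,  0.0425]), np.float64(0.0023)) [ 0.4361 -0.153   0.043 ]
C (array([0.4287, 0.277 , 0.0419]), np.float64(0.0027)) [0.4299 0.2738 0.043 ]
P (array([ 0.6139, -0.1213,  0.0615]), np.float64(0.0001)) [ 0.6152 -0.1062  0.043 ]
jar (array([0.4539, 0.0031, 0.0523]), np.float64(0.0035)) [0.4512 0.0139 0.043 ]
screwtop (array([0.6442, 0.0564, 0.0806]), np.float64(0.0056)) [0.6468 0.1005 0.043 ]
side 4280.0 [[348, 256], [350, 337], [292, 335], [299, 256]] [[0.688, -0.01, 0.022], [0.667, -0.214, 0.022], [0.56, -0.203, 0.022], [0.582, -0.004, 0.022]] [ 0.62416706 -0.10770303  0.022     ]
scene 27.0 [[280, 273], [275, 273], [275, 268], [280, 266]] [[0.642, -0.127, 0.022], [0.647, -0.139, 0.022], [0.631, -0.147, 0.022], [0.619, -0.139, 0.022]] [ 0.6347833  -0.13781824  0.022     ]
```

View pics/m1.png

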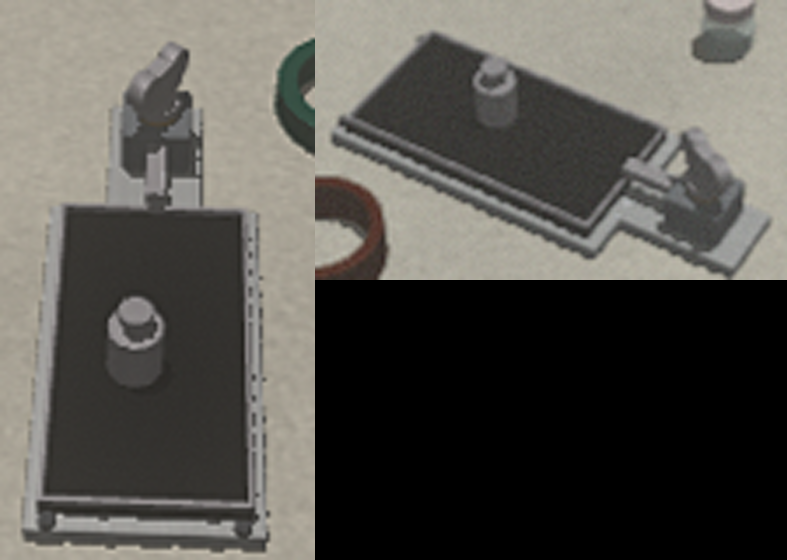

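The crops show the pan tilted about 6° from world y, with its weight near the centre. The wings lie about 40–50° clockwise of pan y.

Call:
send_rows --pt "0.017 0.02 -0.007 4.4" --pt "0.034 0.04 -0.014 8.8" --pt "0.05 0.06 -0.022 13.2" --pt "0.067 0.081 -0.029 17.7" --pt "0.084 0.101 -0.036 22.1" --gripper 1 --newtons 40

```text
time: 0.62
ee_pos: [0.272, -0.494, 0.2136]
orientation: [-2.954, -1.068, -0.0]
wrist_force: [0.2, -0.3, 0.3]
opening: 0.0853
finger_force: 0.0
```

Call:
send_rows --pt "0.017 0.02 -0.007 4.4" --pt "0.034 0.04 -0.014 8.8" --pt "0.05 0.06 -0.022 13.2" --pt "0.067 0.081 -0.029 17.7" --pt "0.084 0.101 -0.036 22.1"

```text
time: 1.03
ee_pos: [0.3561, -0.3929, 0.1777]
orientation: [-2.694, -1.615, -0.0]
wrist_force: [1.6, -0.8, -0.2]
opening: 0.0855
finger_force: 0.0
```

Call:
send_rows --pt "0.017 0.02 -0.007 4.4" --pt "0.034 0.04 -0.014 8.8" --pt "0.05 0.06 -0.022 13.2" --pt "0.067 0.081 -0.029 17.7" --pt "0.084 0.101 -0.036 22.1"

```text
time: 1.45
ee_pos: [0.4401, -0.2919, 0.1418]
orientation: [-2.335, -2.102, 0.0]
wrist_force: [1.0, -0.3, -1.1]
opening: 0.0857
finger_force: 0.0
```

```bash
python3 - <<'E'
from h import *
d=cam("wrist"); print(d["K"],d["xyz"]); f=d["frame"].copy()
st=r.state(); print(st["ee_pos"],st["orientation"])
R=cv2.Rodrigues(st["orientation"])[0]; print("y",R[:,1])
for p in [(.4391,-.2931,.05),(.4351,-.1516,.05),(.6139,-.1213,.07),(.642,.061,.0875)]:
    u,v=proj(d,p,True); print(u,v); cv2.circle(f,(int(u),int(v)),4,(0,0,255),1)
cv2.imwrite("pics/w1.png",f)
E
```

```text
[[371.64829954   0.         324.21149074]
 [  0.         371.64829954 233.71139007]
 [  0.           0.           1.        ]] [ 0.4473729  -0.2277855   0.26664149]
[ 0.44154211 -0.28834203  0.14012059] [-2.32696561 -2.10559584 -0.00458953]
y [ 9.95024030e-01 -9.96337126e-02 -5.50224863e-04]
321.9130793561865 245.7293708250763
289.5296719394997 13.635448727791726
566.1979587730326 -32.906811698331495
536.5114902338344 -212.9243710506756
```

View pics/w1.png

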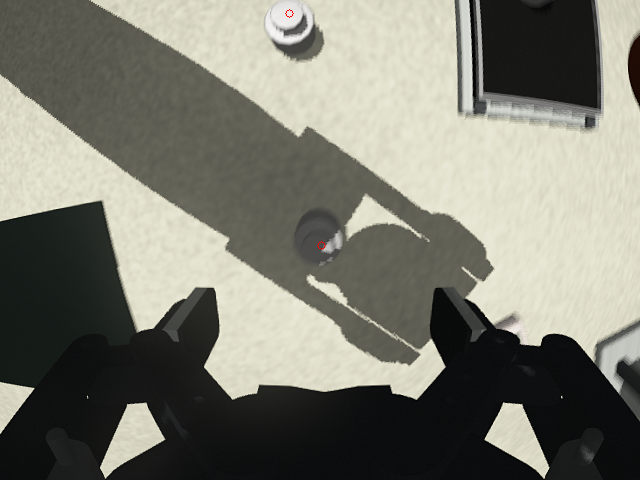

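The predicted knob positions land on weights A (319,243) and B (288,14) in the wrist view, so I'm descending on A.

Call:
send_rows --pt "0 0 -0.03 0" --pt "0 0 -0.06 0" --pt "0 0 -0.09 0" --pt "0 0 -0.106 0" --pt "0 0 -0.115 0"

```text
time: 1.92
ee_pos: [0.4377, -0.2917, 0.0241]
orientation: [-2.335, -2.093, 0.001]
wrist_force: [-0.6, 0.5, -0.3]
opening: 0.0855
finger_force: 0.0
```

Call:
send_rows --pt "0 0 0 0" --pt "0 0 0 0" --pt "0 0 0 0" --pt "0 0 0 0" --pt "0 0 0 0" --gripper 0

```text
time: 2.33
ee_pos: [0.4404, -0.2942, 0.0293]
orientation: [2.337, 2.095, -0.0]
wrist_force: [-2.8, 0.7, 2.6]
opening: 0.0308
finger_force: 39.6
```

Call:
send_rows --pt "0 0 0 0" --pt "0 0 0 0" --pt "0 0 0 0" --pt "0 0 0 0" --pt "0 0 0 0"

```text
time: 2.75
ee_pos: [0.4405, -0.2942, 0.0293]
orientation: [2.337, 2.095, -0.0]
wrist_force: [-1.9, 0.5, 6.6]
opening: 0.0307
finger_force: 39.9
```

Call:
send_rows --pt "0 0 0.01 0" --pt "0 0 0.03 0" --pt "0 0 0.055 0" --pt "0.01 0.006 0.075 0" --pt "0.026 0.018 0.08 0"

```text
time: 3.17
ee_pos: [0.467, -0.2772, 0.1121]
orientation: [2.336, 2.09, 0.001]
wrist_force: [1.3, -0.7, -1.9]
opening: 0.0305
finger_force: 39.9
```

Call:
send_rows --pt "0.028 0.019 0 0" --pt "0.056 0.038 0 0" --pt "0.084 0.057 0 0" --pt "0.11 0.076 0 0" --pt "0.128 0.088 0 0"

```text
time: 3.58
ee_pos: [0.5955, -0.1851, 0.1079]
orientation: [2.337, 2.099, 0.002]
wrist_force: [0.3, -0.2, -1.9]
opening: 0.0307
finger_force: 40.0
```

Call:
send_rows --pt "0.01 0.007 0 0" --pt "0.014 0.01 0 0" --pt "0.014 0.01 0 0" --pt "0.014 0.01 0 0" --pt "0.014 0.01 0 0"

```text
time: 4.0
ee_pos: [0.6065, -0.178, 0.1071]
orientation: [-2.34, -2.095, 0.001]
wrist_force: [-0.1, 0.1, -2.8]
opening: 0.0306
finger_force: 40.0
```

```bash
python3 - <<'E'
from h import *
d=cam("wrist"); f=d["frame"].copy()
st=r.state(); print(st["ee_pos"],st["orientation"],st["wrist_force"])
for p in [(.6139,-.1213,.07),(.642,.061,.0875)]:
    u,v=proj(d,p,True); print(u,v); cv2.circle(f,(int(u),int(v)),4,(0,0,255),1)
c=np.array([.624,-.108,.025]); Y=np.array([.108,.994,0]);X=np.array([.994,-.108,0])
for a,b in [(1,1),(1,-1),(-1,-1),(-1,1)]:
    u,v=proj(d,c+X*.0545*a+Y*.1045*b,True); cv2.circle(f,(int(u),int(v)),3,(0,255,0),1)
cv2.imwrite("pics/w2.png",f)
E
```

```text
[ 0.60657    -0.17800567  0.10719373] [-2.34010661e+00 -2.09542377e+00  7.81497037e-04] [-0.06651269  0.20065159 -1.44169111]
325.54737047543364 152.9587461702838
341.5971940672868 -193.0172117275582
```

View pics/w2.png

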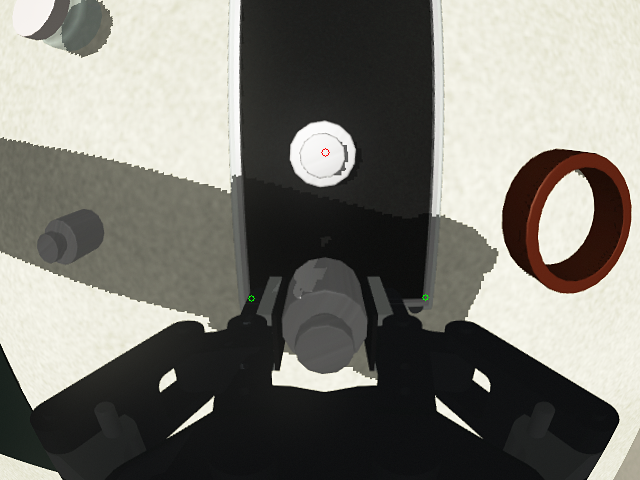

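The wrist view shows weight A upright in the jaws above the near end of the pan. The pan weight (322,154) and the rim corners are where I predicted, so I'm lowering A.

Call:
send_rows --pt "0 0 -0.02 0" --pt "0 0 -0.04 0" --pt "0 0 -0.05 0" --pt "0 0 -0.055 0" --pt "0 0 -0.058 0"

```text
time: 4.47
ee_pos: [0.6063, -0.1773, 0.0493]
orientation: [-2.337, -2.095, 0.003]
wrist_force: [-8.8, 2.2, 12.7]
opening: 0.0308
finger_force: 41.1
```

Call:
send_rows --pt "0 0 0 0" --pt "0 0 0 0" --pt "0 0 0 0"

```text
time: 4.72
ee_pos: [0.6082, -0.1776, 0.0502]
orientation: [2.338, 2.096, 0.001]
wrist_force: [0.5, 1.3, -1.2]
opening: 0.0308
finger_force: 40.0
```

Call:
send_rows --pt "0 0 -0.001 0" --pt "0 0 -0.0015 0" --pt "0 0 -0.0015 0"

```text
time: 4.97
ee_pos: [0.6082, -0.1775, 0.0493]
orientation: [2.338, 2.097, 0.001]
wrist_force: [-1.6, 0.9, 5.9]
opening: 0.0311
finger_force: 40.7
```

Call:
send_rows --pt "0 0 0 0" --pt "0 0 0 0" --pt "0 0 0 0" --pt "0 0 0 0" --pt "0 0 0 0" --gripper 0.7

```text
time: 5.38
ee_pos: [0.6075, -0.1771, 0.0476]
orientation: [-2.339, -2.097, 0.0]
wrist_force: [-0.1, 0.6, -0.1]
opening: 0.0594
finger_force: 0.0
```

Call:
send_rows --pt "0 0 0.01 0" --pt "0 0 0.03 0" --pt "0 0 0.06 0" --pt "0 0 0.085 0" --pt "0 0 0.095 0"

```text
time: 5.8
ee_pos: [0.6098, -0.178, 0.1483]
orientation: [2.334, 2.093, 0.005]
wrist_force: [1.2, 0.1, 1.3]
opening: 0.0599
finger_force: 0.0
```

```bash
python3 - <<'E'
from h import *
d=cam("side");s=cam("scene"); print(r.state()["ee_pos"])
a=cv2.resize(d["frame"][195:355,280:370],None,fx=3.5,fy=3.5,interpolation=cv2.INTER_CUBIC)
b=cv2.resize(s["frame"][235:315,235:370],None,fx=3.5,fy=3.5,interpolation=cv2.INTER_CUBIC)
b=cv2.copyMakeBorder(b,0,a.shape[0]-b.shape[0],0,0,cv2.BORDER_CONSTANT)
cv2.imwrite("pics/m2.png",np.hstack([a,b]))
E
```

```text
[ 0.60935862 -0.17791715  0.14640962]
```

View pics/m2.png

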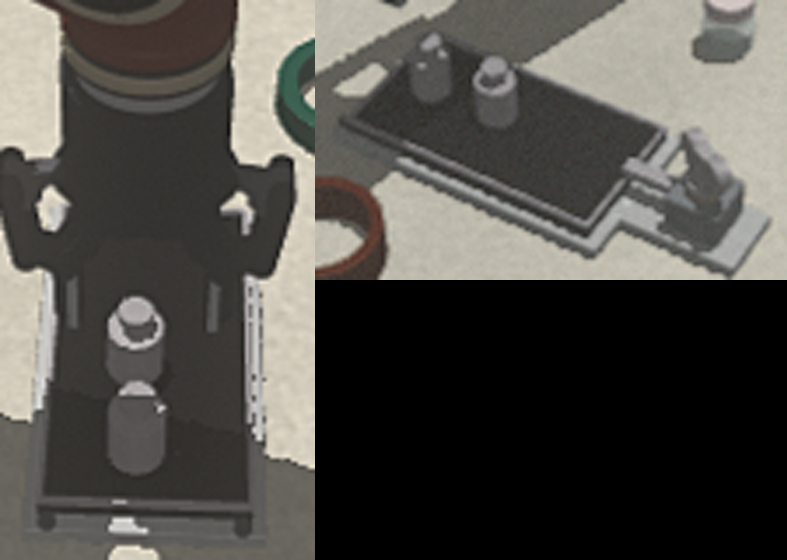

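Weight A stands upright on the pan (left crop 136,430) beside the first one. Next is weight B.

Call:
send_rows --pt "-0.02 0.003 0 0" --pt "-0.05 0.007 0 0" --pt "-0.085 0.012 0 0" --pt "-0.12 0.017 0 0" --pt "-0.145 0.021 0 0" --gripper 1

```text
time: 6.32
ee_pos: [0.4589, -0.1549, 0.1397]
orientation: [-2.335, -2.094, 0.003]
wrist_force: [-0.1, -0.2, 0.8]
opening: 0.0855
finger_force: 0.0
```

Call:
send_rows --pt "-0.018 0.003 0 0" --pt "-0.0275 0.004 0 0" --pt "-0.0275 0.004 0 0" --pt "-0.0275 0.004 -0.01 0" --pt "-0.0275 0.004 -0.03 0"

```text
time: 6.73
ee_pos: [0.437, -0.1531, 0.114]
orientation: [2.335, 2.094, 0.003]
wrist_force: [1.3, 0.0, 1.2]
opening: 0.0851
finger_force: 0.0
```

Call:
send_rows --pt "0 0 -0.025 0" --pt "0 0 -0.05 0" --pt "0 0 -0.07 0" --pt "0 0 -0.08 0" --pt "0 0 -0.0835 0"

```text
time: 7.15
ee_pos: [0.4336, -0.1512, 0.0261]
orientation: [-2.335, -2.094, 0.003]
wrist_force: [-0.6, -0.8, -0.3]
opening: 0.0855
finger_force: 0.0
```

Call:
send_rows --pt "0 0 0 0" --pt "0 0 0 0" --pt "0 0 0 0" --pt "0 0 0 0" --pt "0 0 0 0" --gripper 0

```text
time: 7.57
ee_pos: [0.436, -0.1527, 0.0308]
orientation: [2.337, 2.096, 0.001]
wrist_force: [-1.8, 0.2, 1.1]
opening: 0.0307
finger_force: 39.5
```

Call:
send_rows --pt "0 0 0 0" --pt "0 0 0 0" --pt "0 0 0 0" --pt "0 0 0 0" --pt "0 0 0 0"

```text
time: 7.98
ee_pos: [0.4359, -0.1527, 0.0308]
orientation: [2.337, 2.096, 0.001]
wrist_force: [-1.1, 0.9, 6.6]
opening: 0.0307
finger_force: 39.9
```

Call:
send_rows --pt "0 0 0.01 0" --pt "0 0 0.03 0" --pt "0 0 0.055 0" --pt "0.01 0.005 0.078 0" --pt "0.028 0.013 0.085 0"

```text
time: 8.4
ee_pos: [0.4642, -0.1402, 0.1184]
orientation: [2.337, 2.092, 0.003]
wrist_force: [-0.0, -0.2, -1.4]
opening: 0.031
finger_force: 40.0
```

Call:
send_rows --pt "0.028 0.013 0 0" --pt "0.057 0.027 0 0" --pt "0.086 0.041 0 0" --pt "0.114 0.054 0 0" --pt "0.135 0.064 0 0"

```text
time: 8.82
ee_pos: [0.5998, -0.0739, 0.1146]
orientation: [2.338, 2.098, 0.001]
wrist_force: [-0.1, -0.6, -1.6]
opening: 0.0308
finger_force: 40.1
```

Call:
send_rows --pt "0.014 0.006 0 0" --pt "0.02 0.0095 0 0" --pt "0.02 0.0095 0 0" --pt "0.02 0.0095 0 0" --pt "0.02 0.0095 0 0"

```text
time: 9.23
ee_pos: [0.617, -0.066, 0.114]
orientation: [-2.339, -2.096, 0.001]
wrist_force: [0.9, 0.3, -1.3]
opening: 0.0307
finger_force: 40.1
```

Call:
send_rows --pt "0 0 -0.02 0" --pt "0 0 -0.04 0" --pt "0 0 -0.055 0" --pt "0 0 -0.06 0" --pt "0 0 -0.062 0"

```text
time: 9.65
ee_pos: [0.6165, -0.0659, 0.0511]
orientation: [-2.338, -2.095, 0.003]
wrist_force: [0.5, 0.3, -1.7]
opening: 0.031
finger_force: 40.0
```

Call:
send_rows --pt "0 0 0 0" --pt "0 0 0 0" --pt "0 0 -0.001 0" --pt "0 0 -0.002 0" --pt "0 0 -0.002 0"

```text
time: 10.07
ee_pos: [0.6184, -0.0657, 0.0508]
orientation: [2.338, 2.097, 0.001]
wrist_force: [-1.1, 0.5, -1.0]
opening: 0.031
finger_force: 40.0
```

Call:
send_rows --pt "0 0 -0.001 0" --pt "0 0 -0.0015 0" --pt "0 0 -0.0015 0"

```text
time: 10.32
ee_pos: [0.6185, -0.0657, 0.0508]
orientation: [2.339, 2.098, -0.0]
wrist_force: [-4.9, 1.5, 7.2]
opening: 0.0305
finger_force: 40.9
```

Call:
send_rows --pt "0 0 0 0" --pt "0 0 0 0" --pt "0 0 0 0" --pt "0 0 0 0" --pt "0 0 0 0" --gripper 0.7

```text
time: 10.73
ee_pos: [0.618, -0.0656, 0.0486]
orientation: [-2.339, -2.097, 0.0]
wrist_force: [-0.4, -0.4, -0.2]
opening: 0.0598
finger_force: 0.0
```

Call:
send_rows --pt "0 0 0.01 0" --pt "0 0 0.03 0" --pt "0 0 0.06 0" --pt "0 0 0.09 0" --pt "0 0 0.11 0"

```text
time: 11.15
ee_pos: [0.6192, -0.0659, 0.1629]
orientation: [2.336, 2.095, 0.004]
wrist_force: [0.3, 0.5, 0.8]
opening: 0.0595
finger_force: 0.0
```

Call:
send_rows --pt "0 0 0.02 0" --pt "0 0.015 0.03 0" --pt "0 0.03 0.03 0" --pt "0 0.03 0.03 0" --pt "0 0.03 0.03 0"

```text
time: 11.57
ee_pos: [0.6171, -0.0341, 0.1871]
orientation: [-2.335, -2.099, 0.003]
wrist_force: [0.0, -0.1, -1.0]
opening: 0.06
finger_force: 0.0
```

```bash
python3 - <<'E'
from h import *
d=cam("wrist"); f=d["frame"].copy()
st=r.state(); print(st["ee_pos"],d["xyz"])
u,v=proj(d,(.642,.061,.0875),True); print(u,v)
# undistort to a top view of plane z=.0875 around the screw, 4 px/mm: image x=world x, up=world y
xs=.642+(np.arange(400)-200)/4000.; ys=.061-(np.arange(400)-200)/4000.
M=np.array([[proj(d,(x,y,.0875),True) for x in xs] for y in ys],np.float32)
T=cv2.remap(f,M,None,cv2.INTER_CUBIC); T=cv2.resize(T,(480,480)); 
cv2.imwrite("pics/w3.png",np.hstack([cv2.resize(f[:240,220:520],(300,240)).repeat(1,0) if 0 else f[:480,200:500],T]))
E
```

```text
[ 0.61701101 -0.03462504  0.18674661] [0.62485362 0.02998237 0.31202143]
348.21156383199894 82.5680118446839
```

View pics/w3.png

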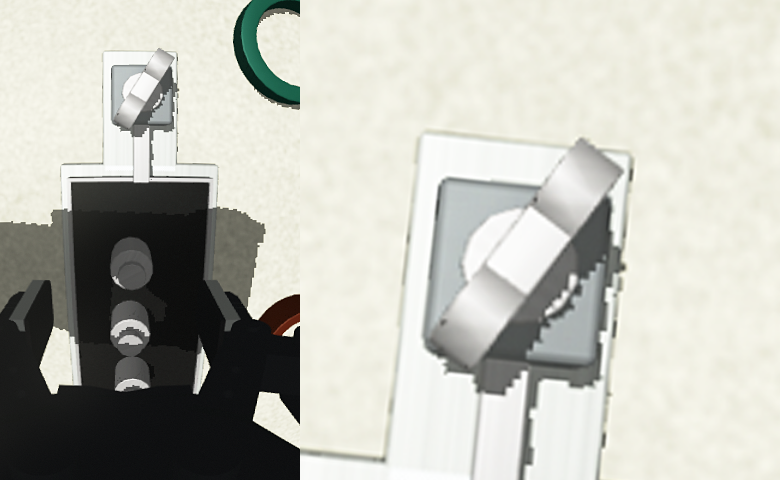

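The pan holds three upright weights (crop 131,262; 130,328; 132,375). The wings lie at yaw 52.5°, centred near (0.640, 0.0585), so q is about 2.6 rad. I'm moving over the screw and turning the tool by +148.7°.

Call:
send_rows --pt "0.002 0.01 0 5.9" --pt "0.005 0.02 0 11.9" --pt "0.007 0.03 0 17.8" --pt "0.009 0.04 0 23.8" --pt "0.011 0.047 0 29.7"

```text
time: 12.03
ee_pos: [0.6282, 0.0119, 0.1867]
orientation: [-1.715, -2.629, 0.002]
wrist_force: [0.2, 0.5, 0.3]
opening: 0.06
finger_force: 0.0
```

Call:
send_rows --pt "0.002 0.01 0 5.9" --pt "0.005 0.02 0 11.9" --pt "0.007 0.03 0 17.8" --pt "0.009 0.04 0 23.8" --pt "0.0105 0.047 0 29.7"

```text
time: 12.45
ee_pos: [0.6388, 0.0589, 0.1866]
orientation: [-0.984, -2.98, 0.002]
wrist_force: [1.3, -0.2, -1.0]
opening: 0.0595
finger_force: 0.0
```

Call:
send_rows --pt "0 0 0 5.9" --pt "0 0 0 11.9" --pt "0 0 0 17.8" --pt "0 0 0 23.8" --pt "0 0 0 29.7"

```text
time: 12.87
ee_pos: [0.6387, 0.0581, 0.1866]
orientation: [-0.188, -3.133, 0.001]
wrist_force: [1.5, 0.8, 0.0]
opening: 0.0602
finger_force: 0.0
```

Call:
send_rows --pt "0 0 0 5.9" --pt "0 0 0 11.9" --pt "0 0 0 17.8" --pt "0 0 0 23.8" --pt "0 0 0 29.7"

```text
time: 13.28
ee_pos: [0.6387, 0.0581, 0.1866]
orientation: [0.622, -3.076, -0.001]
wrist_force: [-0.1, 0.6, -1.0]
opening: 0.0596
finger_force: 0.0
```

Call:
send_rows --pt "0 0 0 5.9" --pt "0 0 0 11.9" --pt "0 0 0 17.8" --pt "0 0 0 23.8" --pt "0 0 0 29.9"

```text
time: 13.7
ee_pos: [0.6387, 0.0581, 0.1866]
orientation: [1.394, -2.812, -0.002]
wrist_force: [0.0, 0.5, 0.2]
opening: 0.0598
finger_force: 0.0
```

```bash
python3 - <<'E'
from h import *
d=cam("wrist"); f=d["frame"].copy()
st=r.state(); R=cv2.Rodrigues(st["orientation"])[0]; print(st["ee_pos"],d["xyz"],np.degrees(np.arctan2(R[1,1],R[0,1])),np.degrees(st["joint_pos"]).round(1))
a=np.radians(52.5)
for s in (-.026,0,.026):
    u,v=proj(d,(.640+s*np.cos(a),.0585+s*np.sin(a),.0875-(s!=0)*.004),True); cv2.circle(f,(int(u),int(v)),3,(0,0,255),1)
cv2.imwrite("pics/w4.png",f)
E
```

```text
[0.63868483 0.0580914  0.18663832] [0.59968954 0.00452374 0.311599  ] 142.92986619115982 [  -1.4    7.9   93.4   -0.    78.9 -144.4]
```

View pics/w4.png

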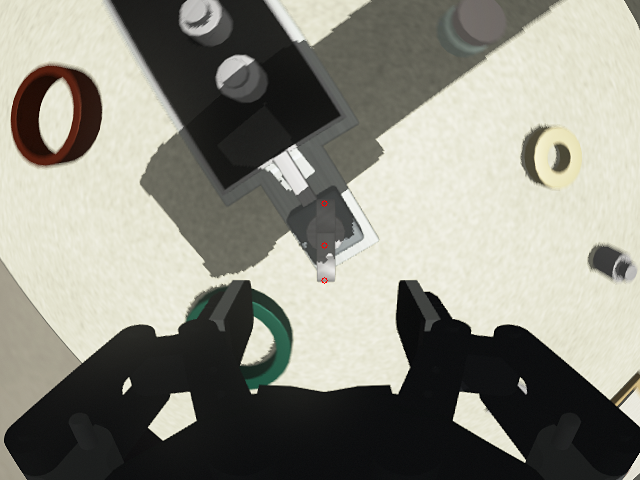

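The wings run vertically through (325,205)–(325,280) and are centred between the pads, so I'm descending and gripping.

Call:
send_rows --pt "0.001 0 -0.03 0" --pt "0.001 0 -0.06 0" --pt "0.001 0 -0.09 0" --pt "0.001 0 -0.104 0" --pt "0.001 0 -0.1095 0"

```text
time: 14.17
ee_pos: [0.6375, 0.0582, 0.0743]
orientation: [1.383, -2.812, -0.006]
wrist_force: [0.5, 1.0, -0.4]
opening: 0.0594
finger_force: 0.0
```

Call:
send_rows --pt "0 0 0 0" --pt "0 0 0 0" --pt "0 0 0 0" --pt "0 0 0 0" --pt "0 0 0 0" --gripper 0 --newtons 50

```text
time: 14.58
ee_pos: [0.6395, 0.0604, 0.082]
orientation: [1.388, -2.817, -0.008]
wrist_force: [-11.2, 6.1, 9.1]
opening: 0.0109
finger_force: 50.2
```

Call:
send_rows --pt "0 0 0 0" --pt "0 0 0 0" --pt "0 0 0 0" --pt "0 0 0 0" --pt "0 0 0 0"

```text
time: 15.0
ee_pos: [0.6395, 0.0604, 0.082]
orientation: [1.388, -2.817, -0.007]
wrist_force: [-10.1, 5.6, 9.4]
opening: 0.0114
finger_force: 50.2
```

```bash
python3 -c "
from h import *
st=r.state(); R=cv2.Rodrigues(st['orientation'])[0]; print(st['ee_pos'],st['wrist_force'],st['ft_torque'],st['finger_force'],st['opening'],np.degrees(np.arctan2(R[1,1],R[0,1])))"
```

```text
[0.63951365 0.06043913 0.08203755] [-10.1056013    5.60597588   9.35870286] [ 0.97582383  1.64867932 -0.0079044 ] 50.20939601585269 0.011390312000652514 142.47605696977442
```

Call:
send_rows --pt "-0.0012 0.001 0.002 0" --pt "-0.0012 0.001 0.002 -5" --pt "-0.0012 0.001 0.002 -10" --pt "-0.0012 0.001 0.002 -15" --pt "-0.0012 0.001 0.002 -20"

```text
time: 15.42
ee_pos: [0.6393, 0.0604, 0.0821]
orientation: [-0.872, 3.017, 0.003]
wrist_force: [-0.7, 3.5, -2.0]
opening: 0.0108
finger_force: 50.3
```

Call:
send_rows --pt "0 0 0 -5.5" --pt "0 0 0 -11" --pt "0 0 0 -16.5" --pt "0 0 0 -22" --pt "0 0 0 -27.5"

```text
time: 15.83
ee_pos: [0.6394, 0.0603, 0.0821]
orientation: [-0.129, 3.138, 0.003]
wrist_force: [-1.5, 3.5, -2.5]
opening: 0.0111
finger_force: 50.3
```

```bash
cat > st.py <<'E'
from h import *
st=r.state(); R=cv2.Rodrigues(st['orientation'])[0]; print(st['time'],st['ee_pos'],st['wrist_force'].round(1),st['ft_torque'].round(2),st['finger_force'],st['opening'],np.degrees(np.arctan2(R[1,1],R[0,1])))
E
python3 st.py
```

```text
15.8333 [0.63938585 0.06033826 0.0821318 ] [-1.5  3.5 -2.5] [0.5  0.18 0.07] 50.28743226081133 0.011053137474160984 94.6993017622705
```

Call:
send_rows --pt "0 0 0 -6" --pt "0 0 0 -12" --pt "0 0 0 -18" --pt "0 0 0 -24" --pt "0 0 0 -30"

```text
time: 16.25
ee_pos: [0.6393, 0.0603, 0.0821]
orientation: [0.689, 3.065, 0.003]
wrist_force: [-2.6, 3.1, -1.5]
opening: 0.0106
finger_force: 50.3
```

Call:
send_rows --pt "0 0 0 -6" --pt "0 0 0 -12" --pt "0 0 0 -18" --pt "0 0 0 -24" --pt "0 0 0 -30"

```text
time: 16.67
ee_pos: [0.6393, 0.0602, 0.0821]
orientation: [-1.458, -2.782, -0.002]
wrist_force: [-1.7, 2.4, -1.8]
opening: 0.011
finger_force: 50.3
```

Call:
send_rows --pt "0 0 0 -6" --pt "0 0 0 -12" --pt "0 0 0 -18" --pt "0 0 0 -24" --pt "0 0 0 -30"

```text
time: 17.08
ee_pos: [0.6392, 0.0602, 0.0821]
orientation: [-2.128, -2.31, -0.002]
wrist_force: [-2.2, 3.5, -1.9]
opening: 0.0111
finger_force: 50.4
```

```bash
python3 st.py
```

```text
17.0833 [0.63921681 0.06020786 0.08210285] [-2.2  3.5 -1.9] [0.42 0.29 0.07] 50.350342243909836 0.011107247947763917 4.679588235529265
```

Call:
send_rows --pt "0 0 0 -2" --pt "0 0 0 -4" --pt "0 0 0 -6" --pt "0 0 0 -8" --pt "0 0 0 -9"

```text
time: 17.5
ee_pos: [0.6392, 0.0602, 0.0821]
orientation: [-2.299, -2.14, -0.001]
wrist_force: [-3.0, 4.1, -0.4]
opening: 0.0111
finger_force: 50.5
```

```bash
python3 st.py
```

```text
17.5 [0.63920948 0.06019852 0.08210802] [-3.   4.1 -0.4] [0.56 0.39 0.02] 50.457329135388136 0.011050672271604632 -4.098781960422619
```

Call:
send_rows --pt "0 0 0 -1" --pt "0 0 0 -2" --pt "0 0 0 -2" --pt "0 0 0 -2"

```text
time: 17.83
ee_pos: [0.6392, 0.0602, 0.0821]
orientation: [-2.334, -2.1, -0.001]
wrist_force: [-2.5, 5.1, 1.3]
opening: 0.011
finger_force: 50.7
```

```bash
python3 st.py
```

```text
17.8333 [0.63921558 0.06017774 0.08209087] [-2.5  5.1  1.3] [ 0.67  0.57 -0.01] 50.68611105903983 0.010974501078573215 -6.042566386685716
```

Call:
send_rows --pt "0 0 0 -1" --pt "0 0 0 -2" --pt "0 0 0 -2" --pt "0 0 0 -2"

```text
time: 18.17
ee_pos: [0.6392, 0.0602, 0.0821]
orientation: [-2.368, -2.064, -0.0]
wrist_force: [-3.5, 4.8, 0.9]
opening: 0.0108
finger_force: 55.5
```

```bash
python3 st.py
```

```text
18.1667 [0.63924676 0.06021352 0.08213745] [-3.5  4.8  0.9] [0.73 0.58 1.02] 55.541181409789715 0.010762978268467277 -7.846500935648086
```

Torque has jumped to 1.0 N·m, so the screw is seated. Backing off a quarter turn.

Call:
send_rows --pt "0 0 0 6" --pt "0 0 0 12" --pt "0 0 0 18" --pt "0 0 0 24" --pt "0 0 0 30"

```text
time: 18.58
ee_pos: [0.6393, 0.0602, 0.0821]
orientation: [-1.751, -2.607, -0.002]
wrist_force: [-2.6, 4.7, -0.9]
opening: 0.011
finger_force: 50.7
```

Call:
send_rows --pt "0 0 0 6" --pt "0 0 0 12" --pt "0 0 0 18" --pt "0 0 0 24" --pt "0 0 0 30"

```text
time: 19.0
ee_pos: [0.6394, 0.0602, 0.0821]
orientation: [-1.016, -2.972, -0.003]
wrist_force: [-2.2, 5.9, 0.9]
opening: 0.0108
finger_force: 50.6
```

Call:
send_rows --pt "0 0 0 6" --pt "0 0 0 12" --pt "0 0 0 18" --pt "0 0 0 25" --pt "0 0 0 31"

```text
time: 19.42
ee_pos: [0.6394, 0.0603, 0.0821]
orientation: [0.184, 3.136, 0.003]
wrist_force: [-3.6, 5.4, 0.6]
opening: 0.011
finger_force: 50.6
```

Call:
send_rows --pt "0 0 0 0" --pt "0 0 0 0" --pt "0 0 0 0" --pt "0 0 0 0" --pt "0 0 0 0"

```text
time: 19.83
ee_pos: [0.6394, 0.0603, 0.0821]
orientation: [0.193, 3.136, 0.003]
wrist_force: [-2.7, 4.5, 0.1]
opening: 0.0107
finger_force: 50.6
```

```bash
python3 st.py; python3 - <<'E'
from h import *
s=cam("scene"); w=cam("wrist")
b=cv2.resize(s["frame"][195:315,195:375],None,fx=2.2,fy=2.2,interpolation=cv2.INTER_CUBIC)
w=cv2.resize(w["frame"],(400,300)); b=cv2.copyMakeBorder(b,0,300-b.shape[0],0,0,cv2.BORDER_CONSTANT) if b.shape[0]<300 else b[:300]
cv2.imwrite("pics/end.png",np.hstack([b,w]))
E
```

```text
19.8333 [0.63940935 0.06031105 0.08211017] [-2.7  4.5  0.1] [0.76 0.45 0.06] 50.627293679863214 0.01068463628216524 82.97074253304845
```

View pics/end.png

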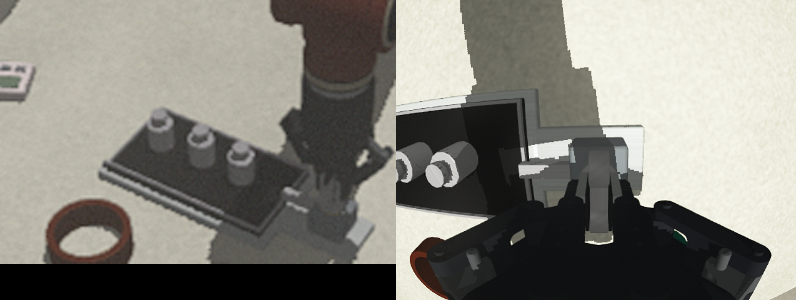

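The final picture shows three upright weights on the pan (left half 160,130; 200,146; 240,162). The wings are gripped crosswise to the pan's long axis, at (600,190), so I'm handing in.

```bash
python3 -c "
from h import *
print(job.sign_off())"
```

```text
the job is handed in; nothing more can be done
None
```

The job is handed in at about 20 s, result not reported: three weights stand upright on the pan and the spare was left untouched on the bench; the stop screw was seated (torque rose to 1.0 N·m), backed off about 90°, and is still gripped at 50 N.

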